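Pack the car-care kit at the vending corner

ROBOT

A 7-joint arm with a two-finger parallel gripper is mounted at the origin on the work surface. World frame = base frame: x ahead of the robot, y to its left, z up, the work surface at z = 0. Lengths are in m, angles in rad, forces in N, time in s.
With the tool pointing down it reaches from about 0.425 to 0.975 m from the base axis. Payload 16.7 kg.
Tool frame: the origin (TCP) lies between the finger pads; the fingertips stand 11 mm ahead of it and the grasp point (between the pads) lies 8 mm behind it; x points along the fingers, z is the direction in which the jaws open and shut, and the axes are right-handed (so a half turn about x gives the same grasp; the last joint's range is limited). The gripper opens to 85 mm and grips with 20 to 120 N. Pads are 22 mm wide; open, the fingers measure 114 mm over their backs; the gripper's body (76 mm by 85 mm) begins 54 mm behind the grasp point. The pads swing forward as they close: fully open they stand 13 mm farther back than shut.
Start: joints at [-1.371, 0.426, 0.074, 1.606, -0.034, 1.111, -0.067], TCP at [0.231, 0.634, 0.242] pointing down, gripper open.
Joint ranges: [-2.85, 2.85], [-0.5, 2.14], [-1.23, 1.37], [0.21, 2.46], [-1.02, 4.16], [0.16, 2.05], [-2.73, 2.73]. Speed limits (rad/s): [1.89, 1.89, 2.39, 2.39, 3.01, 3.01, 3.01].

INTERFACE

Orientations are given as a unit quaternion [x, y, z, w].
In Python, from station import sense, cams, job gives the robot as it stands. The module is installed in compiled form; this text tells all that it offers.
- The arm moves only by the tool send_rows, never from a script. Its argument "moves" is text: rows parted by semicolons, each of 7 numbers parted by spaces: the shift along the tool's x, y, z in units of 40 mm (1.0 is 40 mm), then the turn, a rotation vector about the tool's x, y, z in rad, then the finger opening in mm, from 0 to 85.4. A call has 1 to 20 rows; each row is the pose to reach, as a shift and turn from the pose measured when the call began, along the tool's axes at that moment; what a row does not reach only later rows make up. A row lasts 1/10 s, in which the tool goes at most 50 mm and 8.59 degrees, less where a joint would pass 70% of its speed; a pose out of reach is approached as far as the arm can. A call with a gripper value outside its range is refused whole. The fingers move at their own pace and stop on an object; "force" is the grip in N (left out, the last holds). Time passes only in rows, so rows that repeat a pose let the fingers close. It gives the time, the measured TCP pose, the force and the opening at its end, in the units of the state.
- sense(): the state, without advancing time (a new reading comes with each control period).
- cams.get_image(name): name is "side" or "top"; returns a dict with "img" (480x640x3 uint8, red, green, blue), "K" (3x3 intrinsics, pixels), "extrinsics" (4x4, takes a point from camera to world coordinates). Camera axes: x right, y up, looking along -z (the intrinsics and any distortion apply to the point x, -y, -z); pixel columns grow to the right and rows downward; lengths in m; the calibration is good to about 2 mm. A picture is of the moment at which its call begins. There is no depth.
- job.close_job(): hands the job in, once; it reports no verdict.
The state is a dict: "t": time; "joint_pos": joint angles; "joint_vel": joint speeds; "joint_torque": joint torques, N m; "tool_pos": TCP position; "tool_rot": TCP orientation; "wrist_force": force on the tool from outside, world axes, zero at the start; "ft_torque": the same for the moment, N m; "grip_width": finger opening in m.
Only numpy, scipy, OpenCV 4.12 (cv2) and the standard library are available. Lean on these libraries where they do the work, as an engineer would, in place of code of your own. Each camera call takes 0.05 s, during which the arm holds its last target.

TASK

Pack the car-care kit: stand the shampoo bottle in the small round cup of the caddy, the wax jar in the large round cup and the bulb carton in the rectangular cup, each upright and fully down on the cup's floor, then let go. Leave the drinks can, the coffee cup and the juice carton standing where they are.

Things in the scene. Friction and masses are not known exactly. Their poses are not given: they have to be found in the camera images.
- caddy: Black plastic carry tray, fixed to the table, 300 x 112 mm (its x is the long way, its y across), floor 5 mm thick, walls 5 mm thick and 40 mm high, a small wire handle at 30 mm height reaching 26 mm beyond each short end. It holds three pale grey cups in a row along its x axis at -96, 0 and +96 mm from its centre; which cup is where changes. Origin: centre of its underside (on the table).
- small_cup: The smaller round pale grey cup in the caddy, fixed: inner diameter 64 mm, wall 4 mm, 35 mm high, inner floor 4 mm above its origin. Origin: centre of its underside, 5 mm above the table, so its rim is 40 mm and its inner floor 9 mm above the table.
- large_cup: The larger round pale grey cup in the caddy, fixed: inner diameter 82 mm, wall 4 mm, 35 mm high, inner floor 4 mm above its origin. Origin: centre of its underside, 5 mm above the table.
- slot_cup: The rectangular pale grey cup in the caddy, fixed: inside 86 mm along its x (the same direction as the caddy's x) by 52 mm along its y, wall 4 mm, 35 mm high, inner floor 4 mm above its origin. Origin: centre of its underside, 5 mm above the table.
- shampoo: Car shampoo bottle, standing: white round plastic bottle with paper label, diameter 48 mm and straight-sided up to 105 mm, then a sloping shoulder and a narrow grey cap (28 mm) up to 135 mm; 0.2 to 0.37 kg. Origin: centre of its underside, z up. 
- wax_jar: Jar of car wax, standing: straight white cylinder with a flat grey screw lid of the same diameter, 66 mm across, 78 mm high; 0.18 to 0.33 kg. Origin: centre of its underside, z up. 
- bulb_box: Car bulb carton, standing: flat-topped brown cardboard box with a pale panel, 70 mm along its x, 36 mm along its y, 96 mm high, stiff; 0.09 to 0.16 kg; turned any way about the vertical. Origin: centre of its underside, z up. 
- drink_can: Drinks can, standing: white cylinder 52 mm across, 115 mm high, with a metal top and pull tab, no narrow neck. Not car care. Origin: centre of its underside, z up. 
- coffee_cup: Takeaway coffee cup, standing: pale tapered paper cup, 54 mm across at the foot, with a white lid 78 mm across (wider than the cup) with a tiny sip hole, 97 mm high. Not car care. Origin: centre of its underside, z up. 
- juice_carton: Juice carton, standing: square, 56 x 56 mm, pale with a brown band, roof-shaped (gable) top with an upright ridge along its x, 125 mm high. Not car care. Origin: centre of its underside, z up. 
Things that resemble listed ones, but are neither listed nor needed, are in the scene too. What is shaped like the drink_can but green is not meant.

How it is judged:
By the outcome, as a careful person would: the job done as asked, in the order asked, and still so for the second after the job is handed in, with the robot touching nothing.
It also fails if it takes over 90 s, if anything falls off the work surface, if the arm or the gripper's body presses on something with over 40 N, if the wrist force passes 120 N, or if a joint passes its speed limit or range.

## Working session

There is one attempt and no reset: what is moved stays moved. The work goes in short steps, Python scripts to look and compute and a tool call to move; the robot and the scene stay as the last step left them, time stands still between calls to the robot, and variables do not carry over. Pictures are saved under pics/ and viewed, and the job is handed in when it is done.

Besides the shell and the picture viewer there is one more tool, called after "Emit:" as a command line: name --argument value ..., lists and objects as JSON in quotes. send_rows: Moves the arm, as the interface text tells. Its arguments: {"type":"object","properties":{"moves":{"type":"string"},"force":{"type":"number"}},"required":["moves"]}

```bash
mkdir -p pics; ls; python3 - <<'E'
from station import sense,cams,job
import cv2,numpy as np
s=sense();print({k:np.round(v,3).tolist() for k,v in s.items()})
for n in("side","top"):
    d=cams.get_image(n);cv2.imwrite(f"pics/{n}0.png",d["img"][:,:,::-1]);print(n,{k:np.round(v,4).tolist() for k,v in d.items() if k!="img"})
E
```

```text
pics
{'t': 0.0, 'joint_pos': [-1.371, 0.427, 0.074, 1.607, -0.034, 1.111, -0.067], 'joint_vel': [0.003, -0.0, -0.001, 0.0, 0.001, 0.001, -0.001], 'joint_torque': [0.001, -94.979, 3.761, -46.353, 0.019, 0.01, -0.0], 'tool_pos': [0.231, 0.634, 0.242], 'tool_rot': [-0.406, 0.58, 0.405, 0.579], 'wrist_force': [-0.647, 0.393, 0.821], 'ft_torque': [-0.026, 0.071, 0.013], 'grip_width': 0.086}
side {'K': [[506.2452, 0.0, 319.2034], [0.0, 506.2452, 239.5926], [0.0, 0.0, 1.0]], 'extrinsics': [[-0.9805, 0.1206, -0.1549, 0.4113], [-0.1954, -0.5231, 0.8295, 0.8239], [0.019, 0.8437, 0.5365, 0.5914], [0.0, 0.0, 0.0, 1.0]]}
top {'K': [[531.0614, 0.0, 321.1572], [0.0, 531.0614, 239.9387], [0.0, 0.0, 1.0]], 'extrinsics': [[0.007, 0.9844, -0.176, 0.3148], [-0.9998, 0.0034, -0.0211, -0.0072], [-0.0202, 0.1761, 0.9842, 1.2615], [0.0, 0.0, 0.0, 1.0]]}
```

View pics/side0.png

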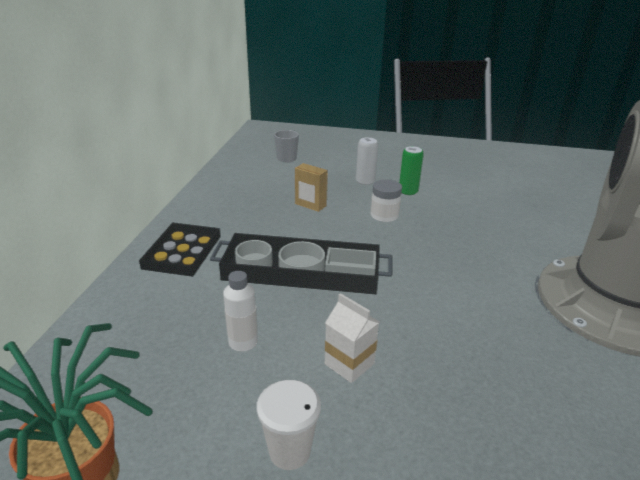

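View pics/top0.png

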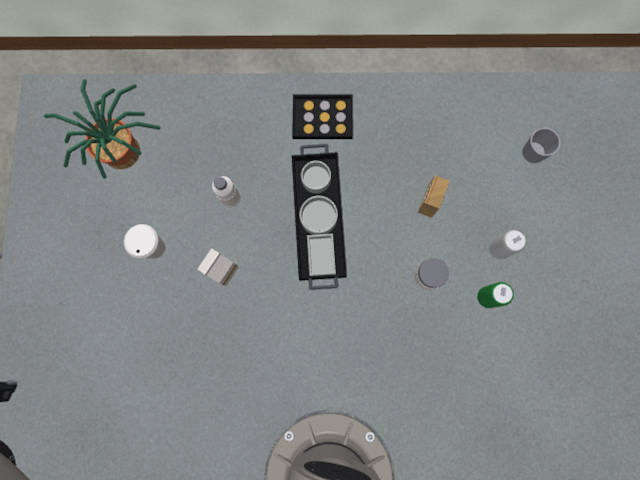

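The side view shows the shampoo at (240,310), wax jar at (386,200), bulb carton at (311,187), white can at (367,160) and green look-alike at (411,170). The cups, far to near along the caddy, are small, large and slot. I'll enlarge the candidates next.

```bash
cat > h.py <<'E'
from station import sense,cams,job
import cv2,numpy as np
from scipy.spatial.transform import Rotation as R
from scipy.optimize import least_squares
def get(n):
    d=cams.get_image(n);return d
def ray(d,uv):
    K=d["K"];E=np.array(d["extrinsics"]);v=np.array([(uv[0]-K[0,2])/K[0,0],-(uv[1]-K[1,2])/K[1,1],-1.])
    return E[:3,3],E[:3,:3]@v
def at_z(d,uv,z):
    o,v=ray(d,uv);return o+v*(z-o[2])/v[2]
def proj(d,P):
    E=np.array(d["extrinsics"]);K=d["K"];p=(np.atleast_2d(P)-E[:3,3])@E[:3,:3]
    return np.c_[K[0,0]*p[:,0]/-p[:,2]+K[0,2],K[1,1]*-p[:,1]/-p[:,2]+K[1,2]]
def crop(d,c,w,s):
    x,y=c;w2=w//2
    return cv2.resize(d["img"][y-w2:y+w2,x-w2:x+w2,::-1],None,fx=s,fy=s,interpolation=cv2.INTER_CUBIC)
E
python3 - <<'E'
from h import *
t=get("top");s=get("side")
np.save("t0.npy",t["img"]);np.save("s0.npy",s["img"])
import pickle;pickle.dump((t,s),open("v0.pkl","wb"))
a=[crop(t,c,50,5) for c in((224,190),(433,196),(433,272))]
b=[crop(s,c,90,250/90) for c in((240,310),(311,187),(386,200))]
cv2.imwrite("pics/crops0.png",np.vstack([np.hstack(a),np.hstack([cv2.resize(i,(250,250)) for i in b])]))
cv2.imwrite("pics/caddy0.png",np.hstack([crop(t,(320,217),150,2.66),cv2.resize(s["img"][210:310,200:400,::-1],(399,399))]))
E
```

```text
(no output)
```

View pics/crops0.png

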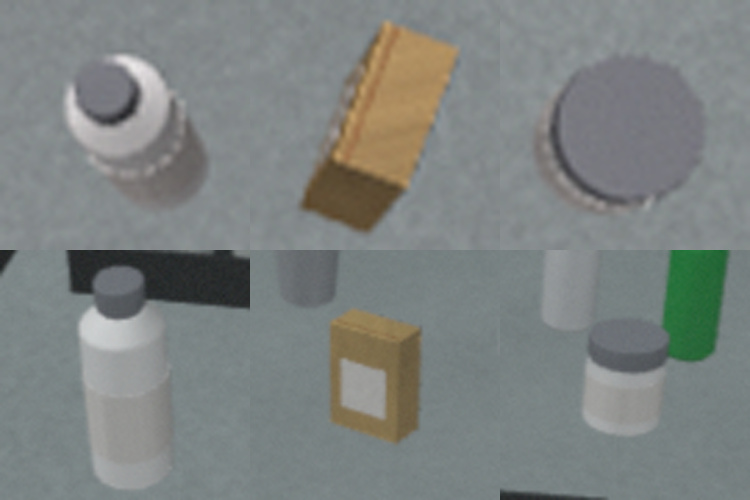

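View pics/caddy0.png

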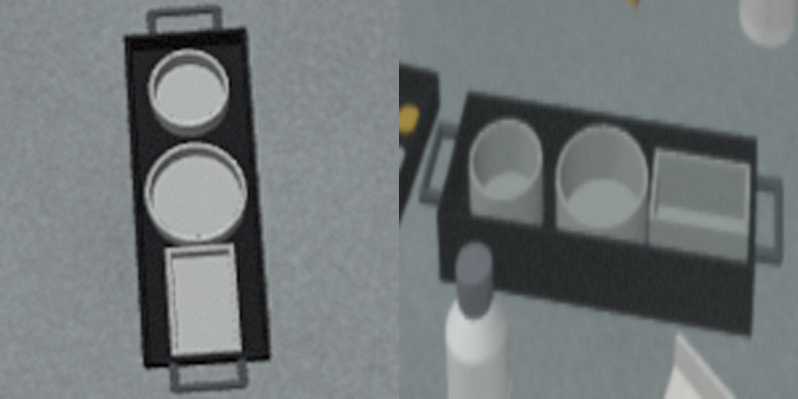

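The crops confirm three things:
- The bottle has a narrow grey cap and a label.
- The brown carton has a flat top and a pale panel.
- The jar has a flat grey lid.

Next I'll get poses from these picks and check them by overlaying on both cameras.

```bash
cat >> h.py <<'E'
def circ(x,y,z,r,n=48):
    a=np.linspace(0,2*np.pi,n);return np.c_[x+r*np.cos(a),y+r*np.sin(a),0*a+z]
def rect(x,y,z,a,lx,ly):
    c=np.array([[1,1],[-1,1],[-1,-1],[1,-1],[1,1]])*[lx/2,ly/2]
    Rm=np.array([[np.cos(a),-np.sin(a)],[np.sin(a),np.cos(a)]]);c=c@Rm.T
    return np.c_[c+[x,y],np.full(5,z)]
def overlay(d,curves,s,box):
    x0,y0,x1,y1=box
    im=cv2.resize(np.ascontiguousarray(d["img"][y0:y1,x0:x1,::-1]),None,fx=s,fy=s,interpolation=cv2.INTER_CUBIC)
    for c in curves:
        p=(proj(d,c)-[x0,y0]+.5)*s-.5
        cv2.polylines(im,[np.round(p*8).astype(np.int32)],False,(0,0,255),1,cv2.LINE_AA,3)
    return im
E
python3 - <<'E'
from h import *
import pickle
t,s=pickle.load(open("v0.pkl","rb"))
f=lambda p,c:((np.array(p)+.5)/5-.5+np.array(c)-25)
P=lambda p,c,z:at_z(t,f(p,c),z)
print("cap",P((106,89),(224,190),.135),"shoulder",P((117,107),(224,190),.095))
print("jar",P((130,127),(433,272),.078))
b=np.array([P(p,(433,196),.096) for p in((138,22),(208,45),(157,187),(85,160))])
print("box",b.mean(0),np.linalg.norm(b-np.roll(b,-1,0),axis=1));l=b[0]-b[3]+b[1]-b[2];print("ang",np.degrees(np.arctan2(l[1],l[0])))
g=lambda p:(np.array(p)+.5)/2.66-.5+[245,142]
c=np.array([at_z(t,g(p),.04) for p in((125,36),(246,29),(269,357),(145,366))])
print("caddy",c.mean(0),np.linalg.norm(c-np.roll(c,-1,0),axis=1));l=c[0]-c[3]+c[1]-c[2];print("ang",np.degrees(np.arctan2(l[1],l[0])))
print("small",at_z(t,g((189,88)),.04),"large",at_z(t,g((196,192)),.04),"slot",at_z(t,g((203,299)),.04))
E
```

```text
cap [0.64453164 0.24153973 0.135     ] shoulder [0.64773367 0.24498337 0.095     ]
jar [ 0.45472062 -0.23324314  0.078     ]
box [ 0.63585655 -0.2429973   0.096     ] [0.03305337 0.07071433 0.03418089 0.06943513]
ang -21.2620071612137
caddy [0.59435281 0.02594945 0.04      ] [0.10970789 0.29844508 0.1078648  0.30031575]
ang 4.106736764024742
small [0.6914876  0.03301438 0.04      ] large [0.59573262 0.02595936 0.04      ] slot [0.49985586 0.01907203 0.04      ]
```

```bash
cat > m.py <<'E'
from h import *
S=(.646,.243);J=(.4547,-.2332);B=(.6359,-.2430,np.radians(-21.3));C=(.5948,.0258,np.radians(4.1))
def curves(S=S,J=J,B=B,C=C):
    r=[circ(*S,.135,.014),circ(*S,0,.024),circ(*S,.105,.024)]
    r+=[circ(*J,.078,.033),circ(*J,0,.033)]
    r+=[rect(B[0],B[1],z,B[2],.07,.036) for z in(0,.096)]
    e=np.array([np.cos(C[2]),np.sin(C[2])]);q=lambda k:np.array(C[:2])+e*k*.096
    r+=[rect(C[0],C[1],z,C[2],.3,.112) for z in(0,.04)]
    for k,rr in((1,.032),(0,.041)): r+=[circ(*q(k),.04,rr),circ(*q(k),.04,rr+.004)]
    r+=[rect(*q(-1),.04,C[2],.086,.052),rect(*q(-1),.04,C[2],.094,.06)]
    return r
E
python3 - <<'E'
from m import *
import pickle
t,s=pickle.load(open("v0.pkl","rb"))
cv=curves()
A=[overlay(t,cv,4,b) for b in((190,150,260,220),(398,160,468,300))]
o1=overlay(t,cv,4,(190,140,355,290));o2=overlay(t,cv,4,(400,150,475,300))
cv2.imwrite("pics/ov_t.png",cv2.resize(np.hstack([o1[:600],o2[:600]]),(800,500)) if 0 else np.hstack([o1[:600,:500],o2[:600]]))
cv2.imwrite("pics/ov_s.png",overlay(s,cv,3.3,(195,155,435,355))[:600,:800])
E
```

```text
(no output)
```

View pics/ov_t.png

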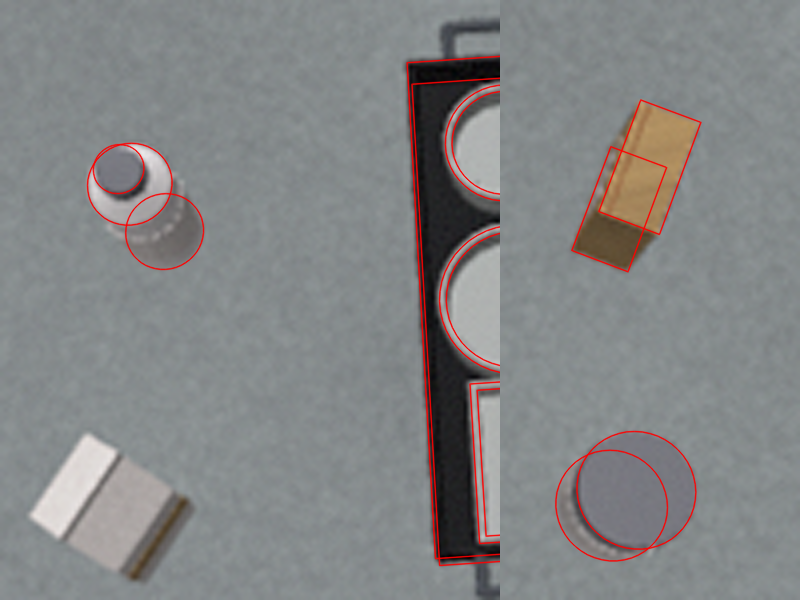

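View pics/ov_s.png

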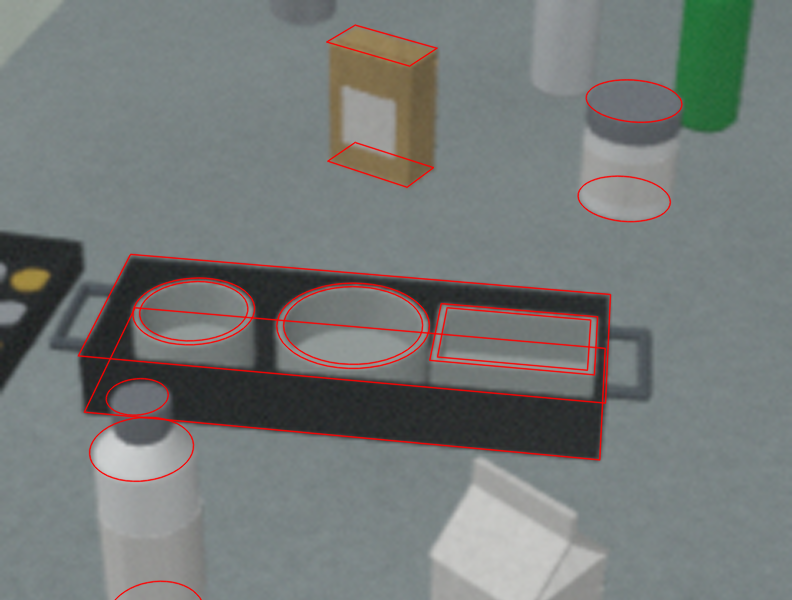

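```bash
cat >> h.py <<'E'
def goto(x,y,z,jaw=None):
    s=sense();p=np.array(s["tool_pos"]);Rt=R.from_quat(s["tool_rot"]);M=Rt.as_matrix()
    cur=np.degrees(np.arctan2(M[1,2],M[0,2]))
    if jaw is None: jaw=cur
    if abs((jaw-cur+180)%360-180)>90: jaw+=180   # half turn same grasp
    a=np.radians(jaw);zx=np.array([np.cos(a),np.sin(a),0]);xx=np.array([0,0,-1.]);T=np.c_[xx,np.cross(zx,xx),zx]
    rv=(Rt.inv()*R.from_matrix(T)).as_rotvec()
    print("t",round(s["t"],2),"pos",np.round(p,4),"jaw",round(cur,1),"->",round(jaw,1),"w",round(s["grip_width"],4),"F",np.round(s["wrist_force"],1),"q7",round(s["joint_pos"][6],2))
    print("shift",np.round(M.T@(np.array([x,y,z])-p)/.04,3),"turn",np.round(rv,3),"tilt",round(np.degrees(np.arccos(-M[2,0])),2))
E
python3 -c "
from h import *
goto(.645,.243,.21); goto(.645,.243,.21,94.1);print(np.round(R.from_quat(sense()['tool_rot']).as_matrix(),2))"
```

```text
t 0.2 pos [0.2307 0.6341 0.2419] jaw 70.0 -> 70.0 w 0.0852 F [ 0.  -0.4 -0.8] q7 -0.07
shift [  0.803 -13.077  -5.648] turn [ 0.    -0.001  0.   ] tilt 0.04
t 0.2 pos [0.2307 0.6341 0.2419] jaw 70.0 -> 94.1 w 0.0852 F [ 0.  -0.4 -0.8] q7 -0.07
shift [  0.803 -13.077  -5.648] turn [-0.42  -0.001 -0.   ] tilt 0.04
[[-0.   -0.94  0.34]
 [-0.    0.34  0.94]
 [-1.   -0.   -0.  ]]
```

Emit:
send_rows --moves "0.8 -13.08 -5.65 -0.42 0 0 85; 0.8 -13.08 -5.65 -0.42 0 0 85; 0.8 -13.08 -5.65 -0.42 0 0 85; 0.8 -13.08 -5.65 -0.42 0 0 85; 0.8 -13.08 -5.65 -0.42 0 0 85; 0.8 -13.08 -5.65 -0.42 0 0 85; 0.8 -13.08 -5.65 -0.42 0 0 85; 0.8 -13.08 -5.65 -0.42 0 0 85; 0.8 -13.08 -5.65 -0.42 0 0 85; 0.8 -13.08 -5.65 -0.42 0 0 85; 0.8 -13.08 -5.65 -0.42 0 0 85; 0.8 -13.08 -5.65 -0.42 0 0 85; 0.8 -13.08 -5.65 -0.42 0 0 85; 0.8 -13.08 -5.65 -0.42 0 0 85; 0.8 -13.08 -5.65 -0.42 0 0 85; 0.8 -13.08 -5.65 -0.42 0 0 85; 0.8 -13.08 -5.65 -0.42 0 0 85; 0.8 -13.08 -5.65 -0.42 0 0 85" --force 50

```text
t: 2.0
tool_pos: [0.6448, 0.2435, 0.2103]
tool_rot: [0.518, -0.482, -0.518, -0.482]
wrist_force: [0.4, -0.2, 0.4]
grip_width: 0.0848
```

```bash
python3 -c "
from h import *
goto(.645,.243,.079,94.1)
d=get('side');cv2.imwrite('pics/s1.png',d['img'][:,:,::-1])"
```

```text
t 2.0 pos [0.6448 0.2435 0.2103] jaw 94.1 -> 94.1 w 0.0848 F [ 0.4 -0.2  0.4] q7 1.26
shift [ 3.282 -0.006 -0.011] turn [ 0.    -0.001 -0.   ] tilt 0.03
```

View pics/s1.png

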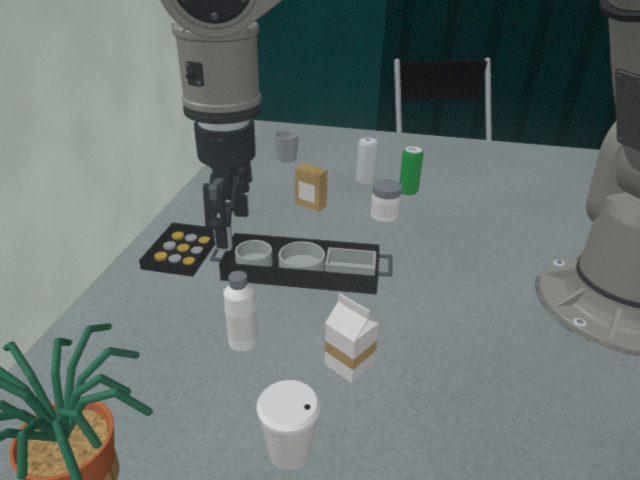

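The gripper hangs above the bottle, with its fingertips near (222,245) and the cap at (238,280). Next I descend and grip.

Emit:
send_rows --moves "0.8 0 0 0 0 0 85; 1.6 0 0 0 0 0 85; 2.2 0 0 0 0 0 85; 2.7 0 0 0 0 0 85; 3.0 0 0 0 0 0 85; 3.28 0 0 0 0 0 85; 3.28 0 0 0 0 0 85; 3.28 0 0 0 0 0 85"

```text
t: 2.85
tool_pos: [0.6452, 0.2433, 0.0796]
tool_rot: [0.518, -0.482, -0.517, -0.482]
wrist_force: [0.1, 0.0, -0.2]
grip_width: 0.0851
```

Emit:
send_rows --moves "0 0 0 0 0 0 40; 0 0 0 0 0 0 40; 0 0 0 0 0 0 40; 0 0 0 0 0 0 40; 0 0 0 0 0 0 40; 0 0 0 0 0 0 40; 0 0 0 0 0 0 40; 0 0 0 0 0 0 40"

```text
t: 3.65
tool_pos: [0.6457, 0.2437, 0.0807]
tool_rot: [0.518, -0.481, -0.517, -0.482]
wrist_force: [-1.9, -0.4, 6.4]
grip_width: 0.0467
```

```bash
python3 -c "
from h import *
goto(.645,.243,.079,94.1)
d=get('side');e=get('top');cv2.imwrite('pics/s2.png',np.hstack([cv2.resize(d['img'][150:370,150:350,::-1],(400,440)),crop(e,(224,190),110,4)]))"
```

```text
t 3.65 pos [0.6457 0.2437 0.0807] jaw 94.1 -> 94.1 w 0.0467 F [-1.9 -0.4  6.4] q7 1.28
shift [ 0.042  0.019 -0.016] turn [0.    0.    0.002] tilt 0.11
```

View pics/s2.png

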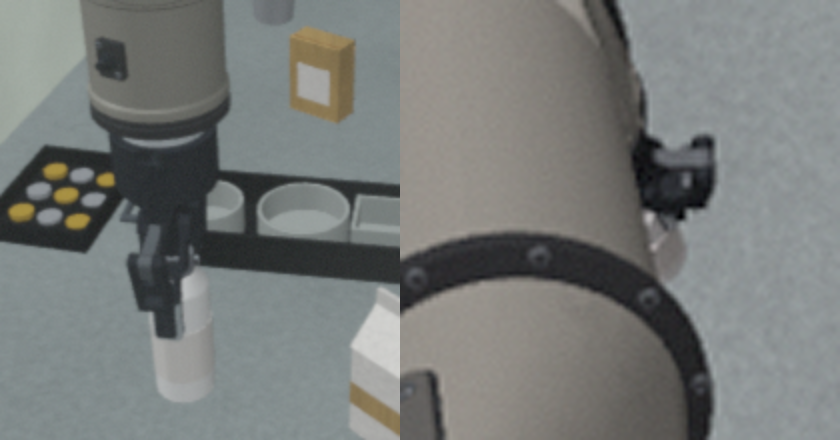

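The grip is on: width 46.7 mm, and in the left half the pads sit on the bottle's upper body. I'll lift and check.

Emit:
send_rows --moves "-0.4 0 0 0 0 0 40; -1 0 0 0 0 0 40; -1.8 0 0 0 0 0 40; -2.5 0 0 0 0 0 40; -2.5 0 0 0 0 0 40; -2.5 0 0 0 0 0 40; -2.5 0 0 0 0 0 40"

```text
t: 4.45
tool_pos: [0.6448, 0.2434, 0.1798]
tool_rot: [0.518, -0.482, -0.518, -0.482]
wrist_force: [-0.5, 0.2, -3.1]
grip_width: 0.047
```

```bash
python3 -c "
from h import *
goto(.6906,.0327,.18,94.1)
d=get('side');cv2.imwrite('pics/s3.png',cv2.resize(d['img'][120:370,150:350,::-1],(480,600)))"
```

```text
t 4.45 pos [0.6448 0.2434 0.1798] jaw 94.1 -> 94.1 w 0.047 F [-0.5  0.2 -3.1] q7 1.26
shift [-3.000e-03 -7.630e-01 -5.337e+00] turn [ 0. -0.  0.] tilt 0.02
```

View pics/s3.png

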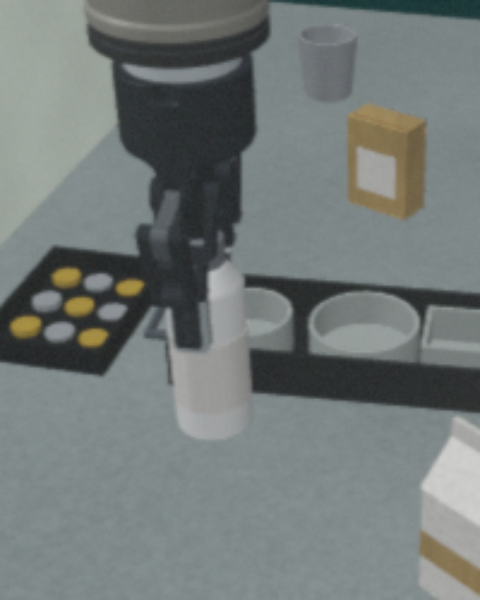

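The bottle hangs upright in the grip, its base at about (212,425) in the crop. I'll overlay the model to measure the offset in hand.

```bash
python3 -c "
from h import *
d=get('side');x,y,z=.645,.2434,.0995
im=overlay(d,[circ(x,y,z,.024),circ(x,y,z+.105,.024)],5,(205,190,285,310));cv2.imwrite('pics/s4.png',im)"
```

```text
(no output)
```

View pics/s4.png

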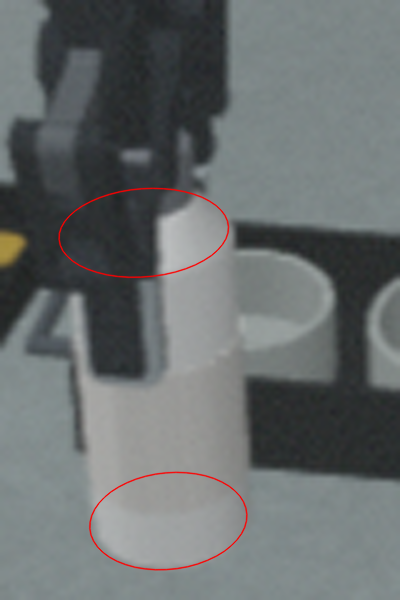

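Emit:
send_rows --moves "0 -0.15 -1 0 0 0 40; 0 -0.3 -2 0 0 0 40; 0 -0.45 -3 0 0 0 40; 0 -0.6 -4 0 0 0 40; 0 -0.7 -4.8 0 0 0 40; 0 -0.76 -5.34 0 0 0 40; 0 -0.76 -5.34 0 0 0 40; 0 -0.76 -5.34 0 0 0 40; 0 -0.76 -5.34 0 0 0 40; 0 -0.76 -5.34 0 0 0 40"

```text
t: 5.55
tool_pos: [0.6903, 0.0339, 0.1793]
tool_rot: [-0.518, 0.481, 0.518, 0.481]
wrist_force: [0.7, -0.5, -4.0]
grip_width: 0.0467
```

```bash
python3 -c "
from h import *
goto(.6906,.0327,.0907,94.1)
d=get('side');x,y,z=.6906,.0327,.0992
C=(.5948,.0258,np.radians(4.1))
im=overlay(d,[circ(x,y,z,.024),circ(x,y,.04,.032),circ(x,y,.009,.032),circ(x,y,.009,.024)],5,(205,160,305,280));cv2.imwrite('pics/s5.png',im)"
```

```text
t 5.55 pos [0.6903 0.0339 0.1793] jaw 94.2 -> 94.1 w 0.0467 F [ 0.7 -0.5 -4. ] q7 1.59
shift [ 2.215 -0.006 -0.03 ] turn [ 0.002 -0.    -0.001] tilt 0.03
```

View pics/s5.png

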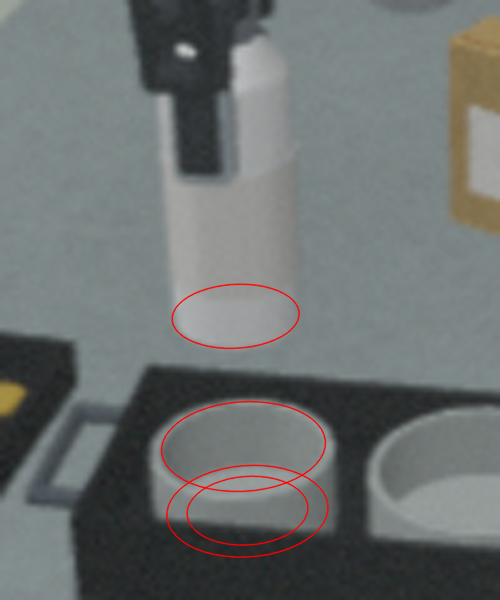

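Bottle and cup outlines agree with the model to about 1 mm, with the base at (236,316) and the cup rim centred at (244,446) in the crop. Next I lower it.

Emit:
send_rows --moves "0.6 0 -0.03 0 0 0 40; 1.2 0 -0.03 0 0 0 40; 1.6 0 -0.03 0 0 0 40; 1.9 0 -0.03 0 0 0 40; 2.1 0 -0.03 0 0 0 40; 2.2 0 -0.03 0 0 0 40; 2.22 0 -0.03 0 0 0 40; 2.22 0 -0.03 0 0 0 40"

```text
t: 6.4
tool_pos: [0.6907, 0.0325, 0.0911]
tool_rot: [0.518, -0.481, -0.518, -0.481]
wrist_force: [0.1, -0.8, -3.0]
grip_width: 0.047
```

Emit:
send_rows --moves "0.02 0 0 0 0 0 40; 0.04 0 0 0 0 0 40; 0.04 0 0 0 0 0 40"

```text
t: 6.7
tool_pos: [0.6909, 0.0325, 0.0898]
tool_rot: [0.518, -0.481, -0.518, -0.482]
wrist_force: [-0.6, 0.0, -2.4]
grip_width: 0.0472
```

Emit:
send_rows --moves "0.025 0 0 0 0 0 40; 0.05 0 0 0 0 0 40; 0.05 0 0 0 0 0 40"

```text
t: 7.0
tool_pos: [0.6916, 0.0326, 0.0897]
tool_rot: [0.519, -0.481, -0.517, -0.482]
wrist_force: [-5.8, 0.4, 17.3]
grip_width: 0.0471
```

The bottle has touched the cup floor (17 N upward on the wrist). I'll release and rise.

Emit:
send_rows --moves "-0.04 0 0 0 0 0 55; -0.04 0 0 0 0 0 70; -0.04 0 0 0 0 0 85; -0.04 0 0 0 0 0 85; -0.04 0 0 0 0 0 85; -0.8 0 0 0 0 0 85; -1.6 0 0 0 0 0 85; -2.4 0 0 0 0 0 85; -3.2 0 0 0 0 0 85; -3.2 0 0 0 0 0 85; -3.2 0 0 0 0 0 85"

```text
t: 8.1
tool_pos: [0.6915, 0.0326, 0.2182]
tool_rot: [0.519, -0.48, -0.517, -0.482]
wrist_force: [-0.7, 0.9, -0.4]
grip_width: 0.0851
```

```bash
python3 -c "
from h import *
goto(.4542,-.2332,.20,94.1)
goto(.4542,-.2332,.20,70)
d=get('side');x,y=.6906,.0327
im=overlay(d,[circ(x,y,.114,.024),circ(x,y,.04,.032),circ(x,y,.009,.024)],5,(205,160,305,280));cv2.imwrite('pics/s6.png',im);cv2.imwrite('pics/s6f.png',d['img'][:,:,::-1])"
```

```text
t 8.1 pos [0.6915 0.0326 0.2182] jaw 94.2 -> 94.1 w 0.0851 F [-0.7  0.9 -0.4] q7 1.59
shift [ 0.427  6.404 -6.192] turn [0.002 0.    0.004] tilt 0.22
t 8.1 pos [0.6915 0.0326 0.2182] jaw 94.2 -> 70 w 0.0851 F [-0.7  0.9 -0.4] q7 1.59
shift [ 0.427  6.404 -6.192] turn [0.422 0.001 0.004] tilt 0.22
```

View pics/s6.png

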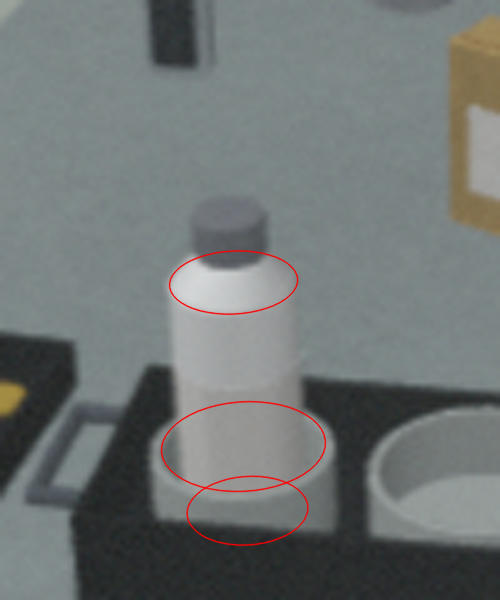

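View pics/s6f.png

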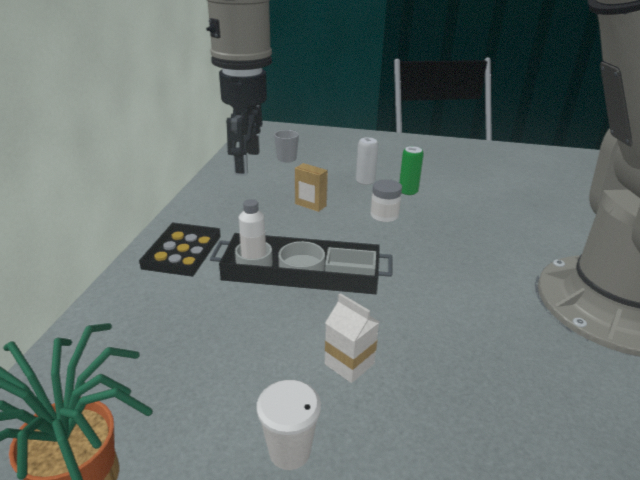

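The shampoo stands upright in the small cup, body around (237,400) in the crop. Before moving to the jar I'll check the clearance to the cans near it.

```bash
python3 -c "
from h import *
d=get('top')
print(at_z(d,(504,293),.115),at_z(d,(515,240),.115))
goto(.4542,-.2332,.16,94.1)
im=overlay(d,[circ(.4542,-.2332,.078,.033),rect(.6359,-.243,.096,np.radians(-21.3),.07,.036)],4,(390,160,530,310));cv2.imwrite('pics/t7.png',im)"
```

```text
[ 0.40587246 -0.37487546  0.115     ] [ 0.52120777 -0.40479223  0.115     ]
t 8.2 pos [0.6908 0.0326 0.2166] jaw 94.2 -> 94.1 w 0.0848 F [-0.2 -0.3 -0.8] q7 1.59
shift [ 1.406  6.387 -6.193] turn [0.002 0.    0.001] tilt 0.07
```

View pics/t7.png

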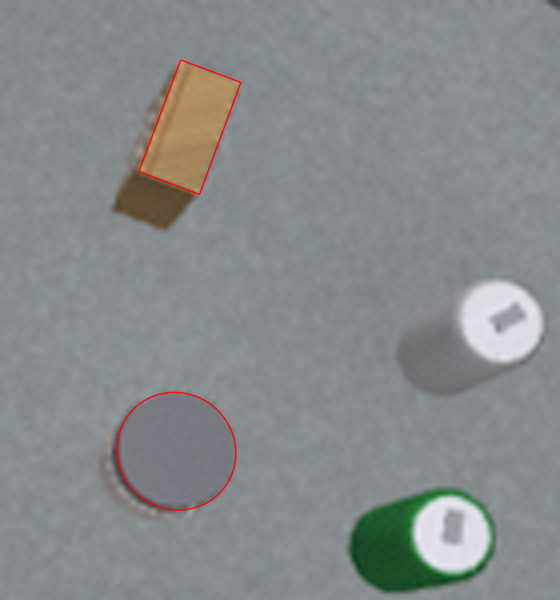

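Jar lid and carton top match the model, and the green can is 150 mm from the jar. Next I move over the jar.

Emit:
send_rows --moves "0 0.8 -0.8 0 0 0 85; 0 1.6 -1.6 0 0 0 85; 0.1 2.4 -2.4 0 0 0 85; 0.3 3.2 -3.2 0 0 0 85; 0.6 4 -4 0 0 0 85; 0.9 4.8 -4.8 0 0 0 85; 1.2 5.6 -5.4 0 0 0 85; 1.4 6.39 -6.19 0 0 0 85; 1.4 6.39 -6.19 0 0 0 85; 1.4 6.39 -6.19 0 0 0 85; 1.4 6.39 -6.19 0 0 0 85; 1.4 6.39 -6.19 0 0 0 85; 1.4 6.39 -6.19 0 0 0 85"

```text
t: 9.5
tool_pos: [0.4546, -0.2323, 0.1601]
tool_rot: [0.519, -0.481, -0.518, -0.481]
wrist_force: [-0.1, 0.8, -0.5]
grip_width: 0.0852
```

```bash
python3 -c "
from h import *
goto(.4542,-.2332,.052,94.1)
d=get('side');cv2.imwrite('pics/s8.png',crop(d,(386,190),120,5))
d=get('top');cv2.imwrite('pics/t8.png',crop(d,(433,272),120,5))"
```

```text
t 9.5 pos [ 0.4546 -0.2323  0.1601] jaw 94.3 -> 94.1 w 0.0852 F [-0.1  0.8 -0.5] q7 2.1
shift [ 2.704  0.016 -0.022] turn [0.003 0.    0.001] tilt 0.06
```

View pics/s8.png

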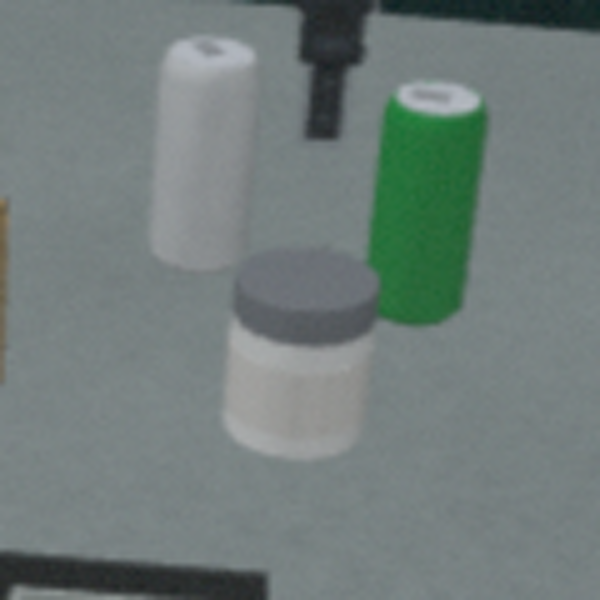

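View pics/t8.png

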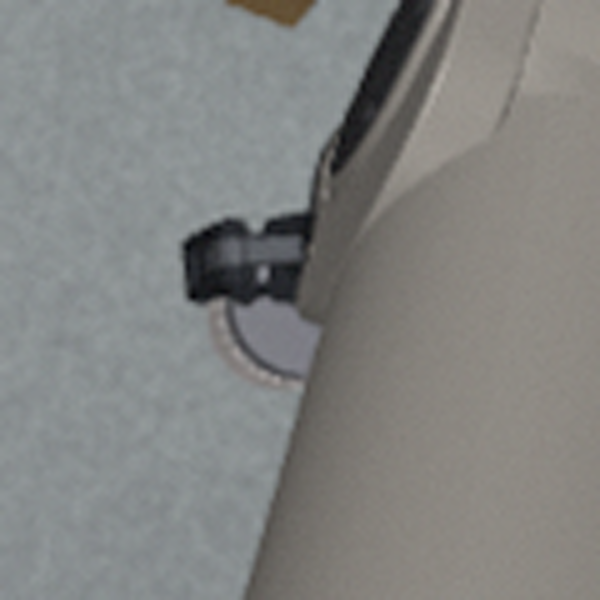

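The fingers are over the jar: finger at (322,100) and lid at (305,295) in the side crop, clear of both cans. Next I descend.

Emit:
send_rows --moves "0.6 0.01 -0.02 0 0 0 85; 1.2 0.01 -0.02 0 0 0 85; 1.5 0.01 -0.02 0 0 0 85; 1.8 0.01 -0.02 0 0 0 85; 2.1 0.01 -0.02 0 0 0 85; 2.4 0.01 -0.02 0 0 0 85; 2.6 0.01 -0.02 0 0 0 85; 2.7 0.01 -0.02 0 0 0 85; 2.7 0.01 -0.02 0 0 0 85"

```text
t: 10.5
tool_pos: [0.454, -0.2334, 0.0518]
tool_rot: [0.518, -0.481, -0.518, -0.481]
wrist_force: [-0.2, 0.2, -0.1]
grip_width: 0.0852
```

Emit:
send_rows --moves "0 0 0 0 0 0 58; 0 0 0 0 0 0 58; 0 0 0 0 0 0 58; 0 0 0 0 0 0 58; 0 0 0 0 0 0 58; 0 0 0 0 0 0 58; 0 0 0 0 0 0 58"

```text
t: 11.2
tool_pos: [0.4543, -0.2334, 0.0525]
tool_rot: [0.518, -0.481, -0.518, -0.482]
wrist_force: [-1.3, 1.2, 6.8]
grip_width: 0.0653
```

```bash
python3 -c "
from h import *
goto(.4542,-.2332,.15,94.1)
d=get('side');cv2.imwrite('pics/s9.png',crop(d,(386,190),120,5))"
```

```text
t 11.2 pos [ 0.4543 -0.2334  0.0525] jaw 94.3 -> 94.1 w 0.0653 F [-1.3  1.2  6.8] q7 2.17
shift [-2.438e+00 -2.000e-03  5.000e-03] turn [0.003 0.    0.001] tilt 0.08
```

View pics/s9.png

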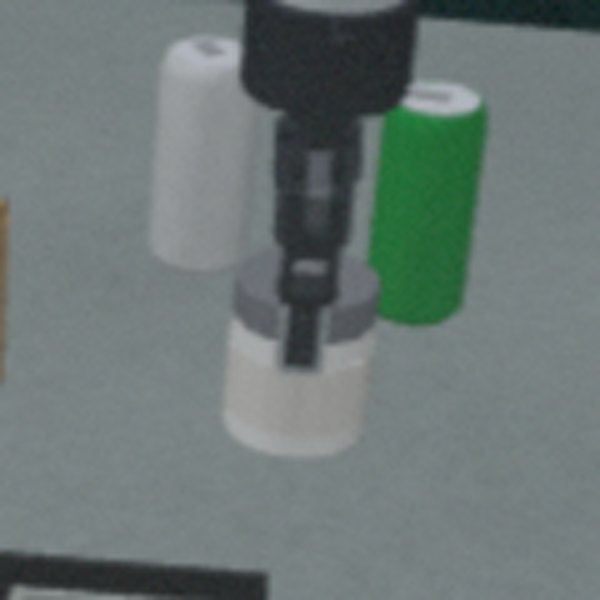

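The pads grip the jar at about (305,335), roughly centred. I'll lift.

Emit:
send_rows --moves "-0.4 0 0 0 0 0 58; -0.9 0 0 0 0 0 58; -1.6 0 0 0 0 0 58; -2.4 0 0 0 0 0 58; -2.44 0 0 0 0 0 58; -2.44 0 0 0 0 0 58"

```text
t: 11.85
tool_pos: [0.4545, -0.2334, 0.1508]
tool_rot: [0.519, -0.48, -0.517, -0.482]
wrist_force: [-1.2, -0.0, -3.3]
grip_width: 0.0645
```

```bash
python3 -c "
from h import *
goto(.5948,.0258,.15,94.1)
d=get('side');x,y,z=.4542,-.2332,.0985
im=overlay(d,[circ(x,y,z,.033),circ(x,y,z+.078,.033)],5,(326,110,446,230));cv2.imwrite('pics/s10.png',im)"
```

```text
t 11.85 pos [ 0.4545 -0.2334  0.1508] jaw 94.3 -> 94.1 w 0.0645 F [-1.2 -0.  -3.3] q7 2.11
shift [ 0.033 -3.979  6.202] turn [ 0.003 -0.     0.003] tilt 0.19
```

View pics/s10.png

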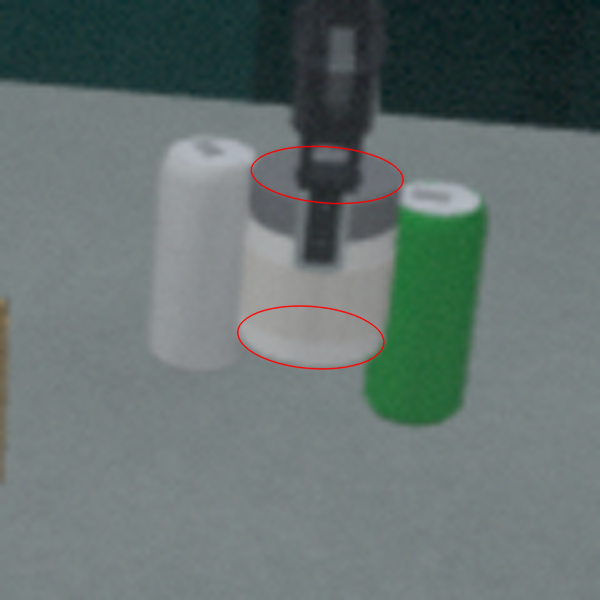

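The lifted jar hangs straight and matches the model. Next I carry it over the large cup.

Emit:
send_rows --moves "0 -0.5 0.8 0 0 0 58; 0 -1 1.6 0 0 0 58; 0 -1.6 2.5 0 0 0 58; 0 -2.2 3.4 0 0 0 58; 0 -2.8 4.3 0 0 0 58; 0 -3.4 5.2 0 0 0 58; 0 -3.8 5.9 0 0 0 58; 0 -3.98 6.2 0 0 0 58; 0 -3.98 6.2 0 0 0 58; 0 -3.98 6.2 0 0 0 58; 0 -3.98 6.2 0 0 0 58; 0 -3.98 6.2 0 0 0 58"

```text
t: 13.1
tool_pos: [0.5939, 0.0246, 0.1502]
tool_rot: [0.518, -0.481, -0.518, -0.482]
wrist_force: [-0.4, 0.1, -2.3]
grip_width: 0.0651
```

```bash
python3 -c "
from h import *
goto(.5948,.0258,.0625,94.1)
d=get('side');x,y=.5948,.0258;z=sense()['tool_pos'][2]-.0525
im=overlay(d,[circ(x,y,z,.033),circ(x,y,z+.078,.033),circ(x,y,.04,.041),circ(x,y,.009,.033)],5,(230,160,360,280));cv2.imwrite('pics/s11.png',im)"
```

```text
t 13.1 pos [0.5939 0.0246 0.1502] jaw 94.2 -> 94.1 w 0.0651 F [-0.4  0.1 -2.3] q7 1.58
shift [ 2.192 -0.022  0.028] turn [0.001 0.    0.001] tilt 0.07
```

View pics/s11.png

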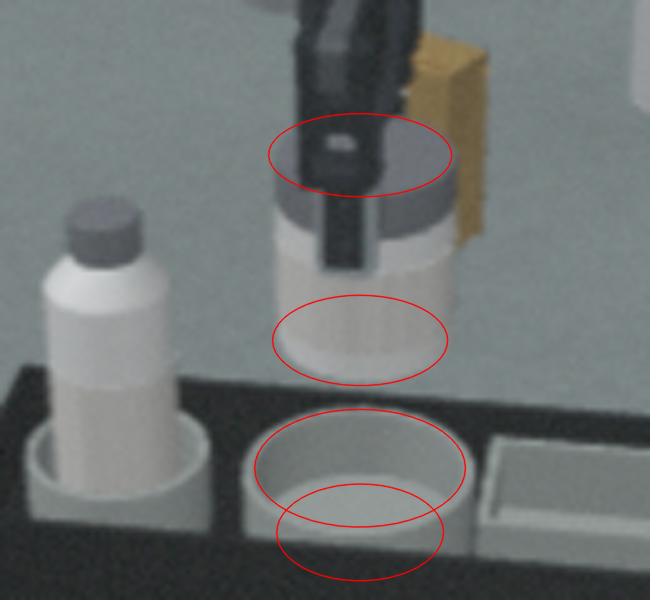

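The jar is centred over the cup to about 1 mm, with its base at (360,340) and the rim at (360,468). Next I lower it.

Emit:
send_rows --moves "0.5 -0.02 0.03 0 0 0 58; 1 -0.02 0.03 0 0 0 58; 1.5 -0.02 0.03 0 0 0 58; 1.8 -0.02 0.03 0 0 0 58; 2 -0.02 0.03 0 0 0 58; 2.12 -0.02 0.03 0 0 0 58; 2.18 -0.02 0.03 0 0 0 58; 2.18 -0.02 0.03 0 0 0 58"

```text
t: 13.95
tool_pos: [0.595, 0.0261, 0.0633]
tool_rot: [0.518, -0.481, -0.518, -0.482]
wrist_force: [0.3, 0.7, -2.4]
grip_width: 0.065
```

Emit:
send_rows --moves "0.02 0 0 0 0 0 58; 0.04 0 0 0 0 0 58; 0.04 0 0 0 0 0 58"

```text
t: 14.25
tool_pos: [0.5952, 0.0262, 0.0619]
tool_rot: [0.518, -0.481, -0.517, -0.482]
wrist_force: [-0.0, -0.2, -2.4]
grip_width: 0.0648
```

Emit:
send_rows --moves "0.025 0 0 0 0 0 58; 0.05 0 0 0 0 0 58; 0.05 0 0 0 0 0 58"

```text
t: 14.55
tool_pos: [0.5954, 0.0262, 0.0615]
tool_rot: [0.518, -0.48, -0.517, -0.482]
wrist_force: [-9.9, -0.7, 25.2]
grip_width: 0.0646
```

It's on the floor. I'll release and rise.

Emit:
send_rows --moves "-0.04 0 0 0 0 0 70; -0.04 0 0 0 0 0 85; -0.04 0 0 0 0 0 85; -0.04 0 0 0 0 0 85; -0.4 0 0 0 0 0 85; -1 0 0 0 0 0 85; -1.8 0 0 0 0 0 85; -2.6 0 0 0 0 0 85; -3.2 0 0 0 0 0 85; -3.2 0 0 0 0 0 85; -3.2 0 0 0 0 0 85"

```text
t: 15.65
tool_pos: [0.5952, 0.0261, 0.1904]
tool_rot: [0.519, -0.48, -0.517, -0.483]
wrist_force: [-1.0, 1.0, -1.4]
grip_width: 0.0853
```

```bash
python3 -c "
from h import *
goto(.6352,-.2432,.19,68.7)
d=get('side');x,y=.5948,.0258
im=overlay(d,[circ(x,y,.087,.033),circ(x,y,.04,.041)],4,(210,150,400,290));cv2.imwrite('pics/s12.png',im)"
```

```text
t 15.65 pos [0.5952 0.0261 0.1904] jaw 94.2 -> 68.7 w 0.0853 F [-1.   1.  -1.4] q7 1.57
shift [ 5.000e-03 -5.080e-01 -6.787e+00] turn [0.445 0.002 0.004] tilt 0.26
```

View pics/s12.png

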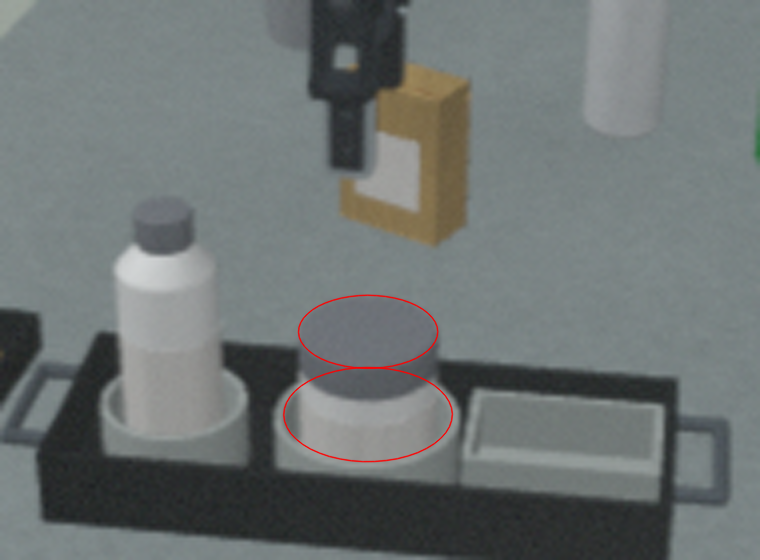

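The jar is down and centred in the large cup, lid at (368,331). The bulb carton is next.

Emit:
send_rows --moves "0 0 -0.8 0.1 0 0 85; 0 -0.1 -1.8 0.2 0 0 85; 0 -0.2 -2.8 0.3 0 0 85; 0 -0.3 -3.8 0.4 0 0 85; 0 -0.4 -4.8 0.445 0 0 85; 0 -0.45 -5.8 0.445 0 0 85; 0 -0.5 -6.5 0.445 0 0 85; 0 -0.51 -6.79 0.445 0 0 85; 0 -0.51 -6.79 0.445 0 0 85; 0 -0.51 -6.79 0.445 0 0 85; 0 -0.51 -6.79 0.445 0 0 85; 0 -0.51 -6.79 0.445 0 0 85" --force 40

```text
t: 16.9
tool_pos: [0.6351, -0.2417, 0.1893]
tool_rot: [-0.399, 0.582, 0.399, 0.585]
wrist_force: [0.5, -0.5, -0.2]
grip_width: 0.085
```

```bash
python3 -c "
from h import *
goto(.6352,-.2432,.068,68.7)
d=get('side');cv2.imwrite('pics/s13.png',crop(d,(311,170),110,5))"
```

```text
t 16.9 pos [ 0.6351 -0.2417  0.1893] jaw 68.8 -> 68.7 w 0.085 F [ 0.5 -0.5 -0.2] q7 1.64
shift [ 3.033 -0.009 -0.041] turn [0.001 0.003 0.002] tilt 0.19
```

View pics/s13.png

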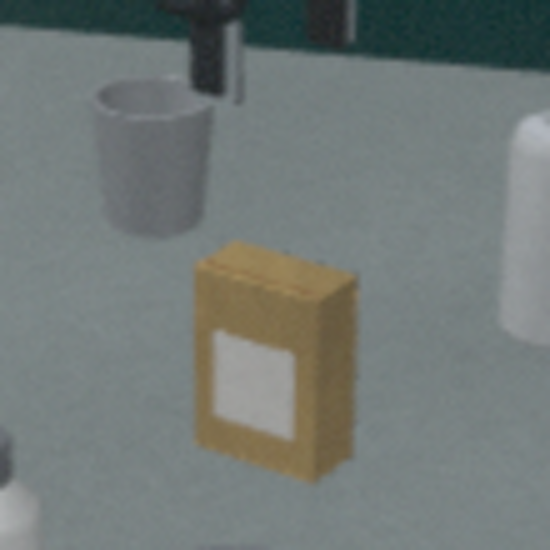

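The fingers at (210,70) and (330,20) straddle the carton's thin direction, and the pale panel faces the near finger. Next I descend and grip.

Emit:
send_rows --moves "0.7 0 -0.04 0 0 0 85; 1.4 0 -0.04 0 0 0 85; 1.8 0 -0.04 0 0 0 85; 2.2 0 -0.04 0 0 0 85; 2.6 0 -0.04 0 0 0 85; 2.9 0 -0.04 0 0 0 85; 3.03 0 -0.04 0 0 0 85; 3.03 0 -0.04 0 0 0 85"

```text
t: 17.75
tool_pos: [0.6347, -0.2433, 0.0676]
tool_rot: [-0.399, 0.583, 0.399, 0.585]
wrist_force: [0.1, -0.0, 0.4]
grip_width: 0.085
```

Emit:
send_rows --moves "0 0 0 0 0 0 55; 0 0 0 0 0 0 45; 0 0 0 0 0 0 28; 0 0 0 0 0 0 28; 0 0 0 0 0 0 28; 0 0 0 0 0 0 28; 0 0 0 0 0 0 28; 0 0 0 0 0 0 28; 0 0 0 0 0 0 28; 0 0 0 0 0 0 28"

```text
t: 18.75
tool_pos: [0.635, -0.2434, 0.0681]
tool_rot: [-0.399, 0.582, 0.399, 0.585]
wrist_force: [-0.4, 0.9, 5.0]
grip_width: 0.0358
```

Emit:
send_rows --moves "-0.3 0 0 0 0 0 28; -0.8 0 0 0 0 0 28; -1.5 0 0 0 0 0 28; -2.2 0 0 0 0 0 28; -2.2 0 0 0 0 0 28; -2.2 0 0 0 0 0 28"

```text
t: 19.35
tool_pos: [0.635, -0.2436, 0.1571]
tool_rot: [-0.4, 0.582, 0.399, 0.585]
wrist_force: [-1.0, -0.5, -1.4]
grip_width: 0.036
```

```bash
python3 -c "
from h import *
goto(.6352,-.2432,.156,68.7)
d=get('side');x,y=.6352,-.2432;z=sense()['tool_pos'][2]-.069
im=overlay(d,[rect(x,y,z,np.radians(-21.3),.07,.036),rect(x,y,z+.096,np.radians(-21.3),.07,.036)],5,(256,80,366,200));cv2.imwrite('pics/s14.png',im)"
```

```text
t 19.35 pos [ 0.635  -0.2436  0.1571] jaw 68.8 -> 68.7 w 0.036 F [-1.  -0.5 -1.4] q7 1.65
shift [ 0.028 -0.002  0.011] turn [0.001 0.003 0.004] tilt 0.26
```

View pics/s14.png

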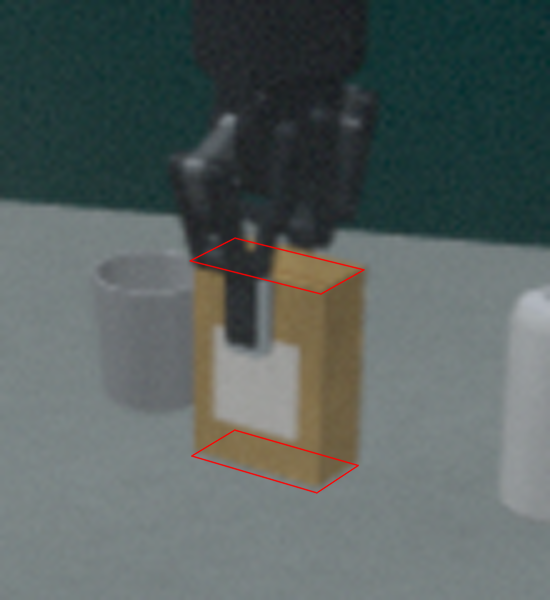

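The carton is held straight and agrees with the model. Next I carry it over the slot cup, turning 25.4° on the way.

```bash
python3 -c "
from h import *
goto(.4990,.0189,.18,94.1)"
```

```text
t 19.4 pos [ 0.6346 -0.2434  0.1561] jaw 68.8 -> 94.1 w 0.0355 F [-0.2  0.4 -2.3] q7 1.65
shift [-0.595  5.532  4.886] turn [-0.442  0.002  0.003] tilt 0.19
```

Emit:
send_rows --moves "-0.3 0.6 0.5 -0.05 0 0 28; -0.6 1.3 1.1 -0.12 0 0 28; -0.6 2 1.8 -0.2 0 0 28; -0.6 2.7 2.5 -0.28 0 0 28; -0.6 3.4 3.1 -0.36 0 0 28; -0.6 4.1 3.7 -0.44 0 0 28; -0.6 4.8 4.3 -0.442 0 0 28; -0.6 5.3 4.7 -0.442 0 0 28; -0.6 5.53 4.89 -0.442 0 0 28; -0.6 5.53 4.89 -0.442 0 0 28; -0.6 5.53 4.89 -0.442 0 0 28; -0.6 5.53 4.89 -0.442 0 0 28; -0.6 5.53 4.89 -0.442 0 0 28"

```text
t: 20.7
tool_pos: [0.4994, 0.0181, 0.18]
tool_rot: [0.518, -0.481, -0.517, -0.483]
wrist_force: [-0.4, -0.1, -0.9]
grip_width: 0.0352
```

```bash
python3 -c "
from h import *
goto(.4990,.0189,.08,94.1)
d=get('side');x,y=.499,.0189;z=sense()['tool_pos'][2]-.068;a=np.radians(4.1)
im=overlay(d,[rect(x,y,z,a,.07,.036),rect(x,y,z+.096,a,.07,.036),rect(x,y,.04,a,.086,.052),rect(x,y,.009,a,.07,.036)],4,(270,130,400,275));cv2.imwrite('pics/s15.png',im)"
```

```text
t 20.7 pos [0.4994 0.0181 0.18  ] jaw 94.0 -> 94.1 w 0.0352 F [-0.4 -0.1 -0.9] q7 1.53
shift [2.501 0.016 0.019] turn [-0.002  0.001  0.003] tilt 0.17
```

View pics/s15.png

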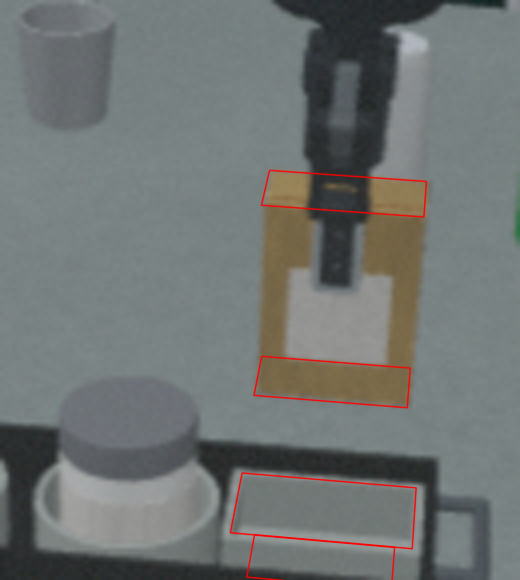

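The carton is aligned over the slot, with its base centre at (334,382) against the opening at (325,510). Next I lower it.

Emit:
send_rows --moves "0.6 0 0.02 0 0 0 28; 1.2 0 0.02 0 0 0 28; 1.6 0 0.02 0 0 0 28; 1.9 0 0.02 0 0 0 28; 2.2 0 0.02 0 0 0 28; 2.4 0 0.02 0 0 0 28; 2.5 0 0.02 0 0 0 28; 2.53 0 0.02 0 0 0 28; 2.53 0 0.02 0 0 0 28"

```text
t: 21.65
tool_pos: [0.4998, 0.0192, 0.0791]
tool_rot: [0.518, -0.481, -0.517, -0.483]
wrist_force: [0.6, -0.2, -1.0]
grip_width: 0.0355
```

Emit:
send_rows --moves "0.02 0 0 0 0 0 28; 0.04 0 0 0 0 0 28; 0.04 0 0 0 0 0 28"

```text
t: 21.95
tool_pos: [0.4998, 0.0192, 0.0776]
tool_rot: [0.518, -0.481, -0.517, -0.483]
wrist_force: [-0.5, 0.1, -0.8]
grip_width: 0.0356
```

Emit:
send_rows --moves "0.025 0 0 0 0 0 28; 0.05 0 0 0 0 0 28; 0.05 0 0 0 0 0 28"

```text
t: 22.25
tool_pos: [0.5002, 0.0198, 0.0767]
tool_rot: [0.518, -0.48, -0.517, -0.484]
wrist_force: [-8.4, 3.8, 25.8]
grip_width: 0.0356
```

The carton is on the floor. I'll release and rise.

Emit:
send_rows --moves "-0.04 0 0 0 0 0 45; -0.04 0 0 0 0 0 60; -0.04 0 0 0 0 0 70; -0.04 0 0 0 0 0 70; -0.04 0 0 0 0 0 70; -0.4 0 0 0 0 0 70; -1 0 0 0 0 0 70; -1.8 0 0 0 0 0 70; -2.6 0 0 0 0 0 70; -3.4 0 0 0 0 0 70; -4 0 0 0 0 0 70; -4 0 0 0 0 0 70; -4 0 0 0 0 0 70"

```text
t: 23.55
tool_pos: [0.4996, 0.0195, 0.2368]
tool_rot: [0.518, -0.48, -0.517, -0.484]
wrist_force: [0.1, -0.1, 0.2]
grip_width: 0.0699
```

```bash
python3 -c "
from h import *
goto(.45,-.35,.3)
d=get('side');cv2.imwrite('pics/s16.png',cv2.resize(d['img'][140:320,200:420,::-1],(733,600),interpolation=cv2.INTER_CUBIC))
d=get('top');cv2.imwrite('pics/t16.png',d['img'][:,:,::-1])"
```

```text
t 23.55 pos [0.4996 0.0195 0.2368] jaw 94.0 -> 94.0 w 0.0699 F [ 0.1 -0.1  0.2] q7 1.51
shift [-1.612  1.879 -9.122] turn [-0.     0.002  0.005] tilt 0.31
```

View pics/s16.png

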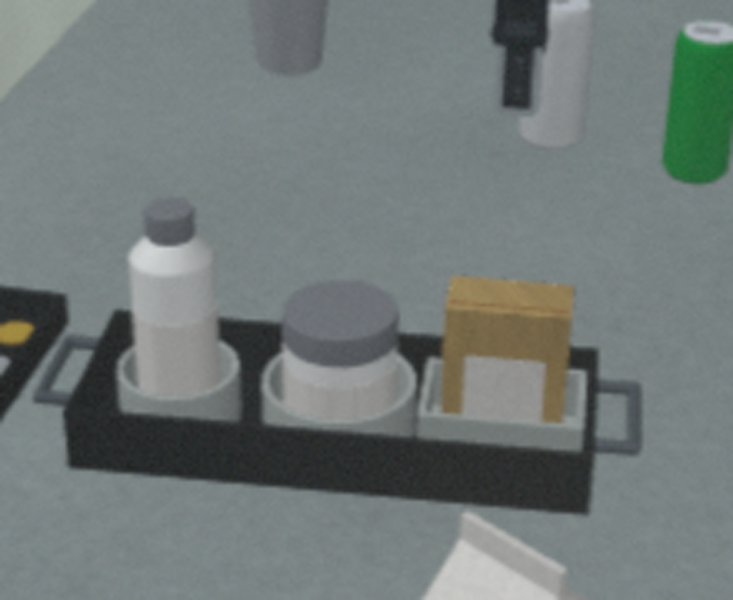

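View pics/t16.png

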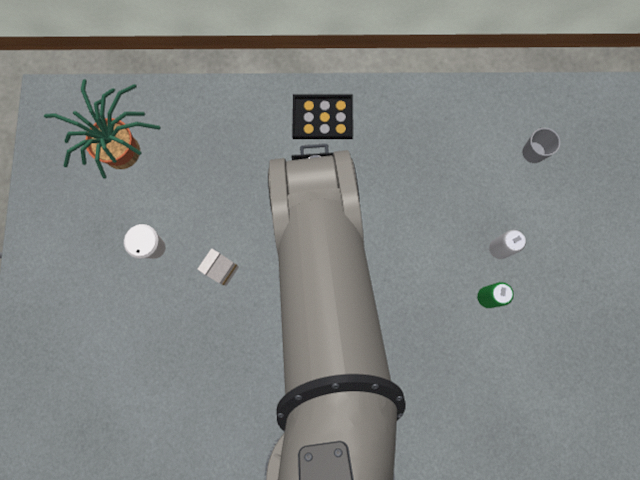

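All three items stand in their cups, the others are where they were, and the arm is clear. One overlay check of depth before handing in.

```bash
python3 -c "
from h import *
d=get('side');a=np.radians(4.1)
im=overlay(d,[rect(.4998,.0193,.105,a,.07,.036),circ(.5950,.026,.087,.033),circ(.6908,.0326,.144,.014),circ(.6908,.0326,.114,.024)],4.2,(220,180,390,300));cv2.imwrite('pics/s17.png',im)"
```

```text
(no output)
```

View pics/s17.png

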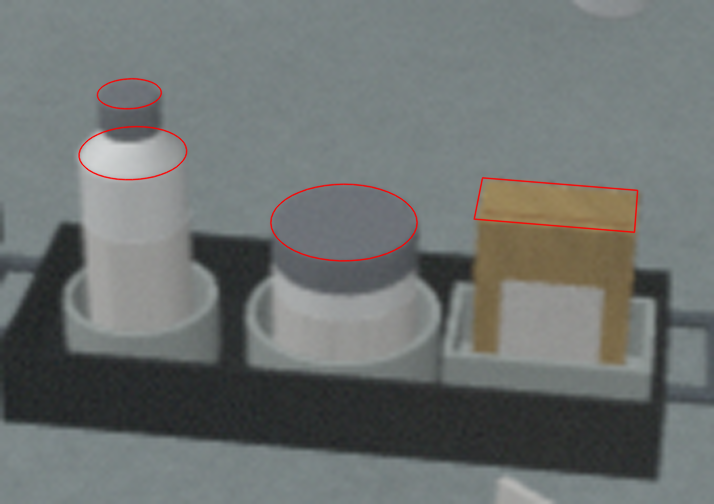

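The tops lie where "fully down and upright" predicts: cap (129,93), lid (344,222), carton top (556,205). I'm handing in.

```bash
python3 -c "
from station import job;print(job.close_job())"
```

```text
the job is handed in; nothing more can be done
None
```

The shampoo is in the small cup, the wax jar in the large cup and the bulb carton in the rectangular cup, placed in that order. I lowered each until it touched the cup floor (17 to 26 N upward on the wrist), then let go and raised the gripper clear. The job was handed in at about 24 s.

**Last checks:** in the side camera, all three tops lie within about 1 to 2 mm of where fully seated, upright items should be. The top view shows the coffee cup, the juice carton, and the white and green cans where they started. No check failed. The two cameras disagreed by about 1.5 to 2 mm, which is within the 8 mm clearances. In the final top view the arm hid most of the caddy, so the check of the packed items rests on the side camera.

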